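# Assemble the vial carousel on its post

### The job

Assemble the vial carousel: thread its parts down the upright post of the round foot in order, first the solid tray with the tall hub, then the plain spacer ring, last the guide with the eight loops, hubs upward, each lowered (not dropped) until it sits fully home on the one below, with the tray on the foot. Leave the finished stack standing free, and leave the bottle, jar and beaker around it where they are.

Things in the scene. Friction and masses are not known exactly. Their poses are not given: they have to be found in the camera images.
- foot: round dark steel foot of the vial carousel, 130 mm diameter, 20 mm high, fixed to the bench, with one upright steel post at its centre: post 24 mm diameter, 84 mm high above the foot, its top 12 mm tapering to 12 mm diameter. Origin: centre of the foot's underside; z up along the post
- post_seat (a point): centre of the foot's top face, at the root of the post, 20 mm above the bench; z up along the post
- post_tip (a point): top end of the post, 104 mm above the bench
- tray: bare aluminium vial tray, lying flat with its hub up: solid disc 140 mm diameter and 6 mm thick, a 4 mm wide lip round the edge rising to 12 mm, and a tall central hub 44 mm outside diameter whose top is 40 mm above the underside; a 27 mm bore goes right through. Origin: centre of the underside; z along the bore, hub side up
- spacer: plain thick aluminium ring, 60 mm outside diameter, 27 mm bore, 20 mm tall, lying flat. Origin: centre of the underside; z along the bore
- guide: openwork aluminium vial guide, lying flat with its hub up: a disc 140 mm diameter and 6 mm thick made of a rim and eight vial loops (27 mm openings) round the middle, and a short central hub 44 mm outside diameter whose top is 22 mm above the underside; a 27 mm bore goes right through. Origin: centre of the underside; z along the bore, hub side up
- amber_bottle: bystander: capped amber glass bottle, 60 mm diameter, 115 mm tall. Origin: its underside
- jar: bystander: white capped plastic jar, 64 mm diameter, 80 mm tall. Origin: its underside
- beaker: bystander: open glass beaker, 70 mm diameter, 90 mm tall. Origin: its underside

How it is judged:
On the way, in this order (a step that is already met when the one before it is completed fails the run):
1. the tray is fully home on the foot (horizontal distance between tray and post_seat below 0.005 m and z of tray in the frame of post_seat between -0.004 and 0.004 m and angle between tray's own z axis and vertical below 0.06 rad), for 0.2 s.
2. with the tray home, the spacer is fully home on the tray's hub (all of step 1 and horizontal distance between spacer and post_seat below 0.005 m and z of spacer in the frame of post_seat between 0.036 and 0.044 m and angle between spacer's own z axis and vertical below 0.06 rad), for 0.2 s.
3. with tray and spacer home, the guide is fully home on the spacer (all of step 2 and horizontal distance between guide and post_seat below 0.005 m and z of guide in the frame of post_seat between 0.056 and 0.064 m and angle between guide's own z axis and vertical below 0.06 rad), for 0.2 s.
At the end, for the whole second after the job is handed in: Tray on the foot, spacer on the tray's hub, guide on the spacer: each on the post, hub up, at rest, within 5 mm of the post's axis, level within 0.06 rad, its underside within 4 mm of its home height (0, 40 and 60 mm above the foot's top) (all of step 3 and linear speed of each of tray, spacer, guide below 0.02 m/s); the robot touches nothing.
It fails at once if a part falls down the post faster than 0.7 m/s (dropped from more than about 25 mm) ((horizontal distance between tray and post_seat below 0.03 m and z of tray in the frame of post_seat below 0.1 m and linear speed of tray above 0.7 m/s) or (horizontal distance between spacer and post_seat below 0.03 m and z of spacer in the frame of post_seat below 0.1 m and linear speed of spacer above 0.7 m/s) or (horizontal distance between guide and post_seat below 0.03 m and z of guide in the frame of post_seat below 0.1 m and linear speed of guide above 0.7 m/s)).
It fails at once if the amber bottle, jar or beaker is moved more than 30 mm (distance of any of amber_bottle, jar, beaker from where it was at the start of the episode above 0.03 m).
It also fails if it takes over 72 s, if anything falls off the work surface, if the arm or the gripper's body presses on something with over 40 N, if the wrist force passes 120 N, or if a joint passes its speed limit or range.

### The arm

A 6-joint arm with a two-finger parallel gripper is mounted at the origin on the work surface. World frame = base frame: x ahead of the robot, y to its left, z up, the work surface at z = 0. Lengths are in m, angles in rad, forces in N, time in s.
With the tool pointing down it reaches from about 0.325 to 0.75 m from the base axis. Payload 7.6 kg.
Tool frame: the origin (TCP) lies between the finger pads; the fingertips stand 17 mm ahead of it and the grasp point (between the pads) lies 2 mm behind it; z points along the fingers, y is the line along which they close (so a half turn about z gives the same grasp; the last joint's range is limited). The gripper opens to 85 mm and grips with 20 to 120 N. Pads are 22 mm wide; open, the fingers measure 114 mm over their backs; the gripper's body (76 mm by 85 mm) begins 54 mm behind the grasp point. The pads swing forward as they close: fully open they stand 13 mm farther back than shut.
Start: joints at [-1.326, 0.052, 1.401, -0, 1.689, -0.07], TCP at [0.163, -0.499, 0.248] pointing down, gripper open.
Joint ranges: [-2.9, 2.9], [-0.91, 2.17], [0.12, 2.37], [-1.06, 4.2], [0.26, 2.73], [-2.93, 2.93]. Speed limits (rad/s): [2.57, 2.57, 3.01, 3.14, 3.14, 3.14].

### API

Orientations are given as [roll, pitch, yaw] about the fixed x, y, z axes, in that order (R = Rz(yaw) Ry(pitch) Rx(roll)).
In Python, from cell import monitor, vision, robot gives the robot as it stands. The module is installed in compiled form; this text tells all that it offers.
- The arm moves only by the tool arm_command, never from a script. Its arguments are lists of equal length, an entry for each row: "dp": the shift along the world's x, y, z each as a share of 0.5 m, from -1 to 1, a list of three; "twist": the turn about the world's z as a share of pi/2 rad, from -1 to 1. A call has 1 to 8 rows; each row shifts and turns the commanded pose from where the row before left it; what a row does not reach is not made up. A row lasts 1/10 s, in which the tool goes at most 50 mm and 8.59 degrees, less where a joint would pass 70% of its speed; a pose out of reach is approached as far as the arm can. A call with a number of a shift or a turn outside -1 to 1 is refused whole. A call with a gripper value outside its range is refused whole. "grip" is the opening, from 0 (shut) to 1 (fully open), set as the call begins (left out, the last holds). The fingers move at their own pace and stop on an object; the grip force is fixed at half the most. Time passes only in rows, so rows that do not move let the fingers close. It gives the time, the measured TCP pose, the force, the opening and the grip force at its end, in the units of the state.
- monitor.sense(): the state, without advancing time (a new reading comes with each control period).
- vision.get_image(name): name is "scene" or "top"; returns (picture, depth): 420x560x3 uint8, red, green, blue; 420x560 float32, m along the optical axis (not along the pixel's ray), 0 where there is no reading.
- vision.camera_params(name): a dict with "camera_matrix" (3x3 intrinsics, pixels), "R" (3x3) and "t" (3): a world point X has camera coordinates R X + t. Camera axes: x right, y down, z forward; pixel columns grow to the right and rows downward; lengths in m; the calibration is good to about 2 mm. A picture is of the moment at which its call begins. camera_params takes no time and is no camera call.
- robot.finish_job(): hands the job in; it is judged then, once.
The state is a dict: "time": time; "q": joint angles; "joint_vel": joint speeds; "effort": joint torques, N m; "tcp_pos": TCP position; "orientation": TCP orientation; "wrist_force": force on the tool from outside, world axes, zero at the start; "ft_torque": the same for the moment, N m; "opening": finger opening in m; "finger_force": force on a finger pad.
Only numpy, scipy, OpenCV 4.12 (cv2) and the standard library are available. Lean on these libraries where they do the work, as an engineer would, in place of code of your own. Each camera call takes 0.05 s, during which the arm holds its last target. There are 200 camera calls.

## Working session

There is one attempt and no reset: what is moved stays moved. The work goes in short steps, Python scripts to look and compute and a tool call to move; the robot and the scene stay as the last step left them, time stands still between calls to the robot, and variables do not carry over. Pictures are saved under pics/ and viewed, at most 10 in all, crops included, and the job is handed in when it is done.

Besides the shell and the picture viewer there is one more tool, called after "Request:" as a command line: name --pt "numbers of a row" for each row, then --argument value for the rest. arm_command: Moves the arm, as the interface text tells. Its arguments: {"type":"object","properties":{"dp":{"type":"array"},"twist":{"type":"array"},"grip":{"type":"number"}},"required":["dp","twist"]}

```bash
mkdir -p pics; python3 - <<'E'
from cell import monitor, vision, robot
import cv2,numpy as np
for n in("top","scene"):
    im,d=vision.get_image(n); cv2.imwrite(f"pics/{n}0.png",im[:,:,::-1]); np.save(f"{n}0.npy",d)
    p=vision.camera_params(n); print(n,p)
s=monitor.sense();print(s)
E
```

```text
top {'camera_matrix': array([[466.61689148,   0.        , 284.46890307],
       [  0.        , 466.61689148, 202.00647423],
       [  0.        ,   0.        ,   1.        ]]), 'R': array([[-0.01784275, -0.99958577,  0.02258141],
       [-0.98787922,  0.01414173, -0.15457899],
       [ 0.15419561, -0.02506582, -0.98772234]]), 't': array([-0.00454779,  0.50031798,  1.20904093])}
scene {'camera_matrix': array([[447.64023735,   0.        , 282.9212115 ],
       [  0.        , 447.64023735, 215.4916921 ],
       [  0.        ,   0.        ,   1.        ]]), 'R': array([[ 0.15505143,  0.98789918,  0.00377793],
       [ 0.82772096, -0.12782186, -0.54638775],
       [-0.53929311,  0.08784528, -0.83752382]]), 't': array([-0.08508381, -0.34663731,  1.5011581 ])}
{'time': 0.1, 'q': array([-1.32629050e+00,  5.27758773e-02,  1.40162535e+00, -2.64182770e-05,
        1.68861926e+00, -7.02824549e-02]), 'joint_vel': array([ 4.64296184e-05, -2.86877773e-03, -3.53166114e-03, -3.98530401e-04,
        3.09911829e-04,  4.70743111e-04]), 'effort': array([ 8.83121793e-04, -3.82581031e+01, -3.60984671e+01, -1.28579882e-04,
        4.74500892e-03,  1.73093103e-06]), 'tcp_pos': array([ 0.16251109, -0.49895078,  0.24755445]), 'orientation': array([-3.14016650e+00, -7.40943609e-05,  3.14785137e-01]), 'wrist_force': array([-1.3198985 ,  0.62929563,  0.05183866]), 'ft_torque': array([ 0.02881179, -0.0471043 ,  0.01738275]), 'finger_force': 0.0, 'opening': 0.08560910711416658}
```

View pics/top0.png

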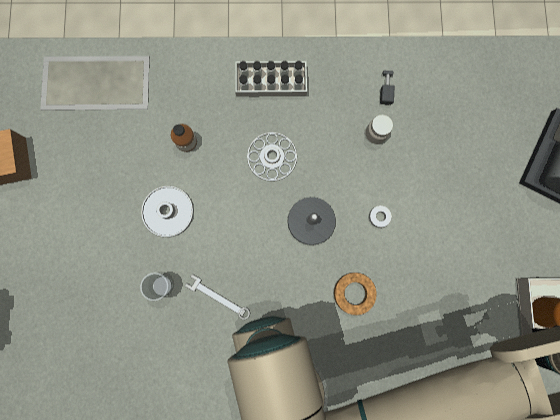

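View pics/scene0.png

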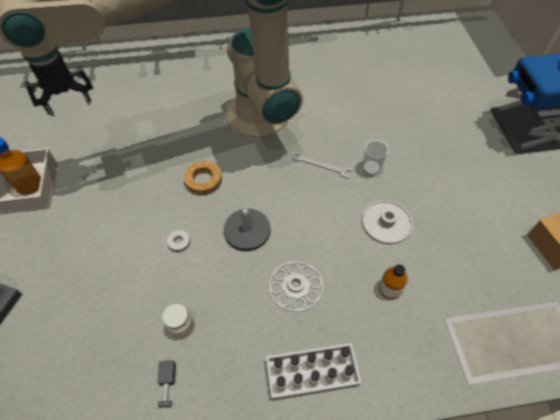

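```bash
cat > h.py <<'E'
import numpy as np,cv2
from cell import monitor, vision, robot
def cloud(n,d):
    p=vision.camera_params(n);K=p["camera_matrix"]
    v,u=np.mgrid[:420,:560]
    c=np.stack([(u-K[0,2])/K[0,0]*d,(v-K[1,2])/K[1,1]*d,d],-1)
    X=(c-p["t"])@p["R"]; X[d==0]=np.nan
    return X
def proj(n,P):
    p=vision.camera_params(n);c=p["R"]@np.array(P)+p["t"];c=p["camera_matrix"]@c;return c[:2]/c[2]
def ray(n,u,v,z):
    p=vision.camera_params(n)
    r=p["R"].T@np.linalg.inv(p["camera_matrix"])@[u,v,1];o=-p["R"].T@p["t"]
    return o+r*(z-o[2])/r[2]
E
python3 - <<'E'
from h import *
px=dict(tray=((167,210),(388,221)),foot=((312,220),(247,229)),spacer=((381,216),(178,241)),guide=((272,156),(296,286)),bottle=((182,132),(394,280)),jar=((381,125),(177,318)),beaker=((155,286),(373,158)))
rad=dict(tray=.085,foot=.08,spacer=.045,guide=.085,bottle=.05,jar=.05,beaker=.05)
for i,n in enumerate(("top","scene")):
    X=cloud(n,np.load(n+"0.npy"))
    print(n,"table z",np.nanmedian(X[230:300,100:140,2] if n=="top" else X[290:350,380:430,2]))
    for k,v in px.items():
        c=ray(n,*v[i],0.01)
        D=np.hypot(X[...,0]-c[0],X[...,1]-c[1])<rad[k]
        z=X[...,2]; 
        out=[]
        for lo,hi in((.004,.03),(.015,.03),(.03,.05),(.05,.12)):
            m=D&(z>lo)&(z<hi)
            if m.sum()<8: out.append(None);continue
            P=X[m];(a,b),r=cv2.minEnclosingCircle(P[:,:2].astype(np.float32).reshape(-1,1,2))
            out.append((round(a,4),round(b,4),round(r,4),np.round(np.median(P[:,2]),4),int(m.sum())))
        print(k,np.round(c[:2],3),*out,sep="\n   ")
E
python3 - <<'E'
import cv2
a=cv2.imread("pics/top0.png")[120:260,130:400]
cv2.imwrite("pics/c.png",cv2.resize(a,None,fx=2.9,fy=2.9,interpolation=cv2.INTER_CUBIC))
E
```

```text
top table z -0.0003014577963549894
tray
   [0.487 0.306]
   (0.4868, 0.3053, 0.0839, np.float64(0.0068), 1440)
   (0.4834, 0.3056, 0.0687, np.float64(0.0188), 56)
   (0.4838, 0.3064, 0.022, np.float64(0.0394), 149)
   None
foot
   [ 0.454 -0.087]
   (0.4537, -0.0876, 0.0792, np.float64(0.0192), 1731)
   (0.4512, -0.0849, 0.0648, np.float64(0.0194), 1606)
   None
   (0.4512, -0.0847, 0.0119, np.float64(0.0961), 85)
spacer
   [ 0.462 -0.277]
   (0.4623, -0.2776, 0.0443, np.float64(0.0185), 349)
   (0.4602, -0.2734, 0.03, np.float64(0.0191), 281)
   None
   None
guide
   [0.635 0.019]
   (0.6351, 0.0183, 0.0844, np.float64(0.0068), 694)
   (0.6344, 0.0202, 0.0218, np.float64(0.0202), 126)
   None
   None
bottle
   [0.706 0.269]
   (0.7054, 0.2693, 0.0487, np.float64(0.0066), 19)
   None
   (0.6775, 0.2574, 0.0303, np.float64(0.0408), 12)
   (0.6805, 0.2586, 0.0296, np.float64(0.0875), 328)
jar
   [ 0.721 -0.29 ]
   (0.7205, -0.2897, 0.0497, np.float64(0.0076), 17)
   None
   (0.6961, -0.2743, 0.0318, np.float64(0.0463), 17)
   (0.6978, -0.2753, 0.0312, np.float64(0.0784), 357)
beaker
  
[... 979 characters left out ...]
e
bottle
   [0.669 0.272]
   (0.6913, 0.2509, 0.0295, np.float64(0.0176), 43)
   (0.6913, 0.2509, 0.0295, np.float64(0.0224), 26)
   (0.688, 0.2537, 0.0303, np.float64(0.042), 42)
   (0.6863, 0.2554, 0.0301, np.float64(0.0827), 486)
jar
   [ 0.685 -0.285]
   (0.6931, -0.2867, 0.0457, np.float64(0.0175), 66)
   (0.711, -0.2755, 0.0308, np.float64(0.0224), 42)
   (0.7068, -0.2779, 0.0316, np.float64(0.0459), 79)
   (0.7053, -0.2783, 0.0305, np.float64(0.0777), 589)
beaker
   [0.262 0.326]
   (0.2883, 0.3139, 0.0299, np.float64(0.0268), 16)
   (0.2883, 0.3139, 0.0299, np.float64(0.0275), 11)
   (0.2863, 0.3193, 0.0291, np.float64(0.0419), 64)
   (0.2867, 0.3142, 0.0344, np.float64(0.0736), 235)
```

View pics/c.png

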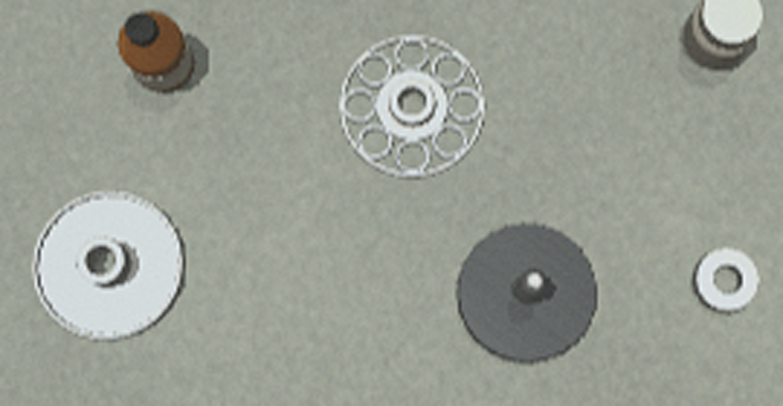

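```bash
python3 - <<'E'
from h import *
X=cloud("scene",np.load("scene0.npy"))
m=(np.hypot(X[...,0]-.165,X[...,1]+.5)<.09)&(X[...,2]>.15)
P=X[m]; s=P[np.argsort(P[:,2])]
print(len(P),proj("scene",[.1625,-.499,.2475])); print(np.round(s[:40:2],4))
E
```

```text
5249 [ 70.37908707 106.2849349 ]
[[ 0.1788 -0.5415  0.2457]
 [ 0.1561 -0.4527  0.2464]
 [ 0.1886 -0.5395  0.2478]
 [ 0.1888 -0.5417  0.2483]
 [ 0.1887 -0.5441  0.2486]
 [ 0.1555 -0.4518  0.2492]
 [ 0.1678 -0.5461  0.2498]
 [ 0.1608 -0.4558  0.2512]
 [ 0.1615 -0.4531  0.2514]
 [ 0.1553 -0.4507  0.2523]
 [ 0.1902 -0.5397  0.2528]
 [ 0.1904 -0.5419  0.2533]
 [ 0.16   -0.4549  0.2537]
 [ 0.1844 -0.5398  0.2542]
 [ 0.1538 -0.4526  0.2547]
 [ 0.1875 -0.5466  0.2547]
 [ 0.1612 -0.4569  0.2551]
 [ 0.1581 -0.4545  0.2554]
 [ 0.1903 -0.5429  0.2568]
 [ 0.1861 -0.5506  0.2573]]
```

Request:
arm_command --pt "0.08 0.04 0" --pt "0.08 0.06 0" --pt "0.08 0.06 0" --pt "0.08 0.06 0" --pt "0.08 0.06 0" --pt "0.08 0.06 0" --pt "0 0 0" --twist '[-0.08,-0.08,-0.04,0,0,0,0]' --grip 1

```text
time: 0.8
tcp_pos: [0.4061, -0.3254, 0.2477]
orientation: [-3.14, -0.0, 0.008]
wrist_force: [-0.6, -0.7, -0.7]
opening: 0.0851
finger_force: 0.0
```

Request:
arm_command --pt "0.011 0.09 0" --pt "0.011 0.09 0" --pt "0.011 0.09 0" --pt "0.011 0.09 0" --pt "0.011 0.09 0" --pt "0.011 0.09 0" --pt "0.011 0.09 0" --pt "0.011 0.09 0" --twist '[-0.005,0,0,0,0,0,0,0]'

```text
time: 1.6
tcp_pos: [0.4463, 0.032, 0.2482]
orientation: [3.141, 0.0, -0.008]
wrist_force: [-0.2, -1.3, -0.1]
opening: 0.0854
finger_force: 0.0
```

Request:
arm_command --pt "0.011 0.09 0" --pt "0.011 0.09 0" --pt "0.011 0.09 0" --pt "0.011 0.09 0" --pt "0.011 0.09 0" --pt "0.011 0.09 -0.02" --pt "0 0 -0.06" --pt "0 0 0" --twist '[0,0,0,0,0,0,0,0]'

```text
time: 2.4
tcp_pos: [0.4779, 0.3003, 0.2031]
orientation: [3.137, 0.008, -0.006]
wrist_force: [-0.6, -0.6, -0.5]
opening: 0.0857
finger_force: 0.0
```

```bash
python3 - <<'E'
from h import *
ims=[]
for n in("top","scene"):
    im,d=vision.get_image(n); np.save(n+"1.npy",d)
    X=cloud(n,d); m=(np.hypot(X[...,0]-.48,X[...,1]-.303)<.09)&(X[...,2]>.15)
    P=X[m];print(n,m.sum(),np.round(P[np.argsort(P[:,2])][:12],4))
    u,v=map(int,proj(n,[.48,.3,.15])); u=min(max(u,100),459);v=min(max(v,90),329)
    ims.append(cv2.resize(im[v-90:v+90,u-100:u+100,::-1],None,fx=2,fy=2))
cv2.imwrite("pics/s1.png",np.hstack(ims)); s=monitor.sense();print(s["tcp_pos"],s["orientation"])
E
```

```text
top 5283 [[0.4689 0.2507 0.2034]
 [0.4664 0.2503 0.2049]
 [0.4677 0.2511 0.2119]
 [0.4653 0.251  0.2123]
 [0.4651 0.2552 0.2137]
 [0.4649 0.2526 0.2153]
 [0.4689 0.2452 0.2182]
 [0.4685 0.2468 0.2215]
 [0.4658 0.2506 0.2243]
 [0.4651 0.2442 0.2435]
 [0.4629 0.2485 0.2438]
 [0.467  0.2481 0.2462]]
scene 6844 [[0.4788 0.3406 0.1989]
 [0.4766 0.3411 0.2   ]
 [0.4867 0.3401 0.2009]
 [0.4912 0.3407 0.2025]
 [0.4853 0.34   0.2032]
 [0.4906 0.2522 0.2033]
 [0.4903 0.2498 0.2034]
 [0.4837 0.2466 0.2034]
 [0.49   0.2473 0.2035]
 [0.4893 0.3409 0.2041]
 [0.4778 0.3392 0.2058]
 [0.4887 0.2472 0.2058]]
[0.47954405 0.29984023 0.20809124] [ 3.14033232e+00  1.53726221e-03 -8.07054859e-03]
```

View pics/s1.png

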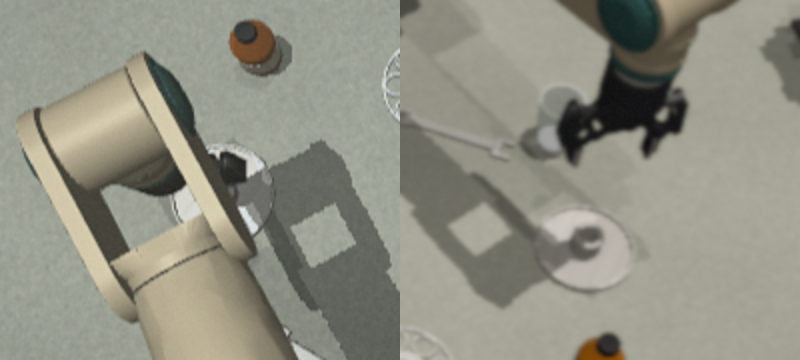

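Request:
arm_command --pt "0.009 0.012 -0.06" --pt "0 0 -0.08" --pt "0 0 -0.08" --pt "0 0 -0.06" --pt "0 0 -0.04" --pt "0 0 -0.024" --pt "0 0 0" --pt "0 0 0" --twist '[0.005,0,0,0,0,0,0,0]'

```text
time: 3.3
tcp_pos: [0.4852, 0.3069, 0.0383]
orientation: [-3.14, -0.002, -0.0]
wrist_force: [0.8, -0.1, 0.2]
opening: 0.0852
finger_force: 0.0
```

Request:
arm_command --pt "0 0 0" --pt "0 0 0" --pt "0 0 0" --pt "0 0 0" --pt "0 0 0" --pt "0 0 0" --pt "0 0 0" --pt "0 0 0" --twist '[0,0,0,0,0,0,0,0]' --grip 0

```text
time: 4.1
tcp_pos: [0.4846, 0.3071, 0.0374]
orientation: [-3.141, -0.002, 0.001]
wrist_force: [-0.5, -1.4, 5.3]
opening: 0.0412
finger_force: 63.1
```

Request:
arm_command --pt "0 0 0.02" --pt "0 0 0.04" --pt "0 0 0.06" --pt "0 0 0.06" --pt "0 0 0.06" --pt "0 0 0.04" --pt "0 0 0" --pt "0 0 0" --twist '[0,0,0,0,0,0,0,0]'

```text
time: 4.9
tcp_pos: [0.4837, 0.3066, 0.1753]
orientation: [3.141, 0.001, 0.001]
wrist_force: [-0.4, -0.4, -4.9]
opening: 0.0414
finger_force: 62.2
```

Request:
arm_command --pt "-0.002 -0.03 0" --pt "-0.006 -0.06 0" --pt "-0.006 -0.07 0" --pt "-0.007 -0.08 0" --pt "-0.007 -0.08 0" --pt "-0.007 -0.08 0" --pt "-0.007 -0.08 0" --pt "-0.006 -0.08 0" --twist '[0,0,0,0,0,0,0,0]'

```text
time: 5.7
tcp_pos: [0.4585, 0.0247, 0.1745]
orientation: [3.141, 0.003, 0.0]
wrist_force: [1.8, -0.5, -2.6]
opening: 0.0412
finger_force: 62.1
```

Request:
arm_command --pt "-0.006 -0.08 0" --pt "-0.006 -0.07 0" --pt "-0.004 -0.05 0" --pt "0 -0.02 0" --pt "0 0 0" --pt "0 0 0" --twist '[0,0,0,0,0,0]'

```text
time: 6.3
tcp_pos: [0.4517, -0.0826, 0.1756]
orientation: [-3.141, 0.001, 0.001]
wrist_force: [-0.2, 0.3, -3.6]
opening: 0.0407
finger_force: 62.2
```

```bash
cat > look.py <<'E'
from h import *
import sys
def look(tag,w=100,h=90,c=(.455,-.086,.1)):
    ims=[];r={}
    for n in("top","scene"):
        im,d=vision.get_image(n); np.save(n+tag+".npy",d); r[n]=cloud(n,d)
        u,v=map(int,proj(n,c)); u=min(max(u,w),559-w);v=min(max(v,h),419-h)
        ims.append(cv2.resize(im[v-h:v+h,u-w:u+w,::-1],(400,int(400*h/w)),interpolation=cv2.INTER_CUBIC))
    cv2.imwrite(f"pics/{tag}.png",np.hstack(ims)); s=monitor.sense();print(s["time"],s["tcp_pos"],s["orientation"],s["wrist_force"],s["opening"])
    return r
E
python3 - <<'E'
from look import *
r=look("s2")
for n,X in r.items():
    m=(np.hypot(X[...,0]-.455,X[...,1]+.086)<.085)&(X[...,2]>.11)&(X[...,2]<.155)
    P=X[m];print(n,m.sum(),np.percentile(P[:,2],[1,10,25,50,75,90]).round(4),P.min(0).round(4),P.max(0).round(4))
E
```

```text
6.4 [ 0.45199886 -0.08220323  0.17595715] [-3.14121446e+00  6.29028196e-04  2.06377802e-03] [-0.51928511  0.22891139 -3.02233636] 0.0410308824003106
top 857 [0.1384 0.1408 0.1422 0.1439 0.1461 0.1488] [ 0.3819 -0.1483  0.1366] [ 0.4851 -0.013   0.1548]
scene 1450 [0.1381 0.1404 0.1416 0.143  0.1446 0.1479] [ 0.397  -0.1535  0.1362] [ 0.527  -0.0158  0.155 ]
```

View pics/s2.png

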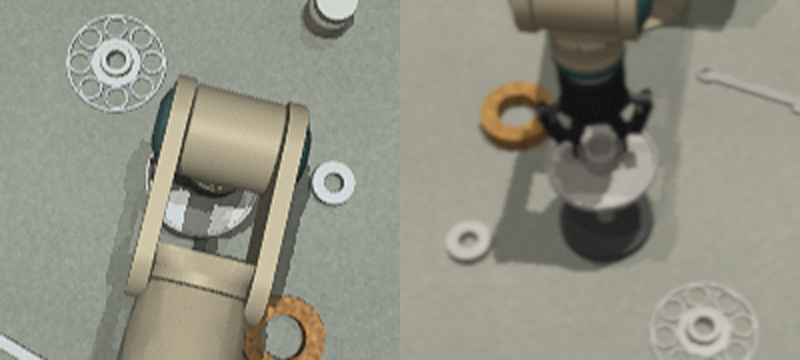

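Request:
arm_command --pt "0.001 -0.005 0" --pt "0 0 -0.02" --pt "0 0 -0.02" --pt "0 0 -0.02" --pt "0 0 -0.02" --pt "0 0 0" --twist '[0,0,0,0,0,0]'

```text
time: 7.0
tcp_pos: [0.4516, -0.0854, 0.1341]
orientation: [-3.141, 0.004, 0.001]
wrist_force: [-0.4, 0.1, -3.2]
opening: 0.0412
finger_force: 62.1
```

Request:
arm_command --pt "0 0 -0.01" --pt "0 0 -0.01" --pt "0 0 -0.01" --pt "0 0 0" --pt "0 0 0" --twist '[0,0,0,0,0]'

```text
time: 7.5
tcp_pos: [0.4526, -0.0857, 0.1213]
orientation: [3.141, -0.0, 0.001]
wrist_force: [-0.6, 0.2, -3.5]
opening: 0.0416
finger_force: 62.1
```

Request:
arm_command --pt "0 0 -0.02" --pt "0 0 -0.02" --pt "0 0 -0.02" --pt "0 0 -0.02" --pt "0 0 -0.02" --pt "0 0 0" --pt "0 0 0" --twist '[0,0,0,0,0,0,0]'

```text
time: 8.2
tcp_pos: [0.4526, -0.0857, 0.0712]
orientation: [3.142, 0.0, 0.001]
wrist_force: [-0.5, 0.4, -2.7]
opening: 0.0413
finger_force: 62.1
```

Request:
arm_command --pt "0 0 -0.006" --pt "0 0 -0.006" --pt "0 0 -0.006" --pt "0 0 0" --pt "0 0 0" --twist '[0,0,0,0,0]'

```text
time: 8.7
tcp_pos: [0.4526, -0.0857, 0.0623]
orientation: [3.141, 0.0, 0.001]
wrist_force: [-0.4, -0.4, -3.3]
opening: 0.0411
finger_force: 62.2
```

Request:
arm_command --pt "0 0 -0.004" --pt "0 0 -0.004" --pt "0 0 -0.002" --pt "0 0 -0.002" --pt "0 0 0" --twist '[0,0,0,0,0]'

```text
time: 9.2
tcp_pos: [0.4527, -0.0857, 0.0574]
orientation: [3.141, -0.0, 0.001]
wrist_force: [-5.1, 0.7, 7.4]
opening: 0.0416
finger_force: 63.3
```

Request:
arm_command --pt "0 0 0" --pt "0 0 0" --pt "0 0 0" --pt "0 0 0" --pt "0 0 0" --pt "0 0 0" --twist '[0,0,0,0,0,0]' --grip 1

```text
time: 9.8
tcp_pos: [0.4526, -0.0857, 0.0563]
orientation: [3.141, 0.0, 0.001]
wrist_force: [0.2, -0.0, -0.5]
opening: 0.0852
finger_force: 0.0
```

Request:
arm_command --pt "0 0 0.02" --pt "0 0 0.04" --pt "0 0 0.06" --pt "0 0 0.08" --pt "0 0 0.06" --pt "0.004 -0.07 0" --pt "0.004 -0.09 0" --pt "0.004 -0.09 0" --twist '[0,0,0,0,0,0,0,0]'

```text
time: 10.6
tcp_pos: [0.4587, -0.212, 0.1877]
orientation: [3.141, -0.002, 0.002]
wrist_force: [0.8, -0.1, -0.5]
opening: 0.0855
finger_force: 0.0
```

Request:
arm_command --pt "0.003 -0.07 0" --pt "0.001 -0.05 0" --pt "0 -0.006 -0.06" --pt "0 0 -0.08" --pt "0 0 0" --pt "0 0 0" --pt "0 0 0" --twist '[0,0,0,0,0,0,0]'

```text
time: 11.3
tcp_pos: [0.4617, -0.2742, 0.1192]
orientation: [3.139, -0.003, 0.001]
wrist_force: [0.7, 0.1, 0.7]
opening: 0.0851
finger_force: 0.0
```

```bash
python3 - <<'E'
from look import *
r=look("s3",c=(.455,-.15,.03))
for n,X in r.items():
    for c,R,lo,hi in(((.454,-.086),.03,.055,.07),((.454,-.086),.09,.022,.04),((.462,-.274),.045,.014,.026)):
        m=(np.hypot(X[...,0]-c[0],X[...,1]-c[1])<R)&(X[...,2]>lo)&(X[...,2]<hi)
        P=X[m]
        if len(P): print(n,len(P),np.median(P[:,2]).round(4),P.min(0).round(4),P.max(0).round(4))
E
```

```text
11.4 [ 0.46160598 -0.27415934  0.1188804 ] [ 3.13920564e+00 -3.28613130e-03  1.06752269e-03] [ 0.49352882 -0.53345452  0.71628814] 0.08526526731452684
top 130 0.0588 [ 0.4324 -0.1072  0.0552] [ 0.4723 -0.0647  0.0693]
top 1724 0.026 [ 0.3824 -0.1536  0.022 ] [ 0.5202 -0.0161  0.0386]
top 50 0.0197 [ 0.436  -0.3025  0.015 ] [ 0.4639 -0.2444  0.0243]
scene 108 0.0585 [ 0.4414 -0.1102  0.055 ] [ 0.4799 -0.0671  0.0697]
scene 1377 0.0252 [ 0.3873 -0.1569  0.022 ] [ 0.5282 -0.0197  0.0398]
scene 278 0.0184 [ 0.4358 -0.3045  0.0144] [ 0.4972 -0.2473  0.024 ]
```

View pics/s3.png

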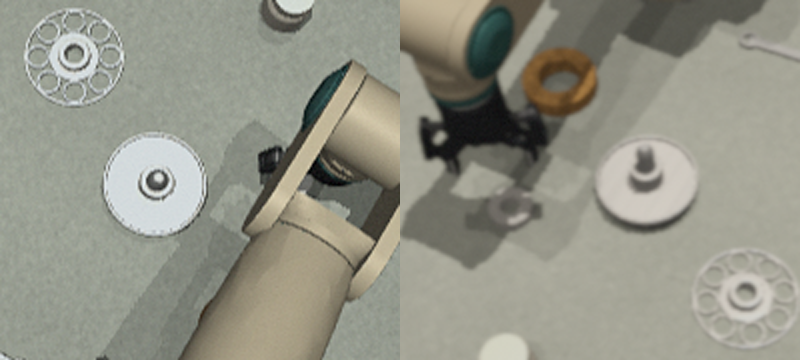

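Request:
arm_command --pt "-0.001 0.001 -0.05" --pt "0 0 -0.06" --pt "0 0 -0.05" --pt "0 0 -0.03" --pt "0 0 -0.016" --pt "0 0 0" --pt "0 0 0" --twist '[0,0,0,0,0,0,0]'

```text
time: 12.1
tcp_pos: [0.4609, -0.2737, 0.0147]
orientation: [3.14, -0.002, 0.001]
wrist_force: [-0.8, -0.7, 0.9]
opening: 0.0859
finger_force: 0.0
```

Request:
arm_command --pt "0 0 0" --pt "0 0 0" --pt "0 0 0" --pt "0 0 0" --pt "0 0 0" --pt "0 0 0" --twist '[0,0,0,0,0,0]' --grip 0

```text
time: 12.7
tcp_pos: [0.4608, -0.2738, 0.0147]
orientation: [3.14, -0.002, 0.001]
wrist_force: [-0.8, 0.1, 5.7]
opening: 0.0572
finger_force: 65.4
```

Request:
arm_command --pt "0 0 0.02" --pt "0 0 0.05" --pt "0 0 0.07" --pt "0 0 0.07" --pt "0 0 0.026" --pt "0 0.02 0" --pt "-0.002 0.05 0" --pt "-0.003 0.06 0" --twist '[0,0,0,0,0,0,0,0]'

```text
time: 13.5
tcp_pos: [0.4564, -0.2068, 0.1288]
orientation: [-3.14, 0.003, -0.001]
wrist_force: [-1.1, 0.8, -0.6]
opening: 0.057
finger_force: 64.5
```

Request:
arm_command --pt "-0.004 0.07 0" --pt "-0.004 0.07 0" --pt "-0.004 0.06 0" --pt "0 0.036 0" --pt "0 0.01 0" --pt "0 0 0" --pt "0 0 0" --twist '[0,0,0,0,0,0,0]'

```text
time: 14.2
tcp_pos: [0.4512, -0.0857, 0.1305]
orientation: [-3.142, 0.001, 0.0]
wrist_force: [-0.0, -0.8, 0.1]
opening: 0.057
finger_force: 64.5
```

```bash
python3 - <<'E'
from look import *
r=look("s4",w=60,h=54)
for n,X in r.items():
    for c,R,lo,hi in(((.454,-.086),.04,.122,.149),((.454,-.086),.014,.08,.11)):
        m=(np.hypot(X[...,0]-c[0],X[...,1]-c[1])<R)&(X[...,2]>lo)&(X[...,2]<hi)
        P=X[m]
        if len(P): print(n,len(P),np.median(P[:,2]).round(4),P.min(0).round(4),P.max(0).round(4))
E
```

```text
14.3 [ 0.45142004 -0.08595185  0.1308967 ] [ 3.14152563e+00  7.11552429e-04 -5.63641873e-04] [-0.77127379  0.17131271 -1.59345087] 0.05693493500285697
top 37 0.1343 [ 0.422  -0.0942  0.1238] [ 0.4378 -0.0523  0.1399]
scene 410 0.1335 [ 0.4274 -0.1251  0.122 ] [ 0.4872 -0.0475  0.1473]
scene 5 0.0814 [ 0.4629 -0.0955  0.0804] [ 0.4673 -0.08    0.0832]
```

View pics/s4.png

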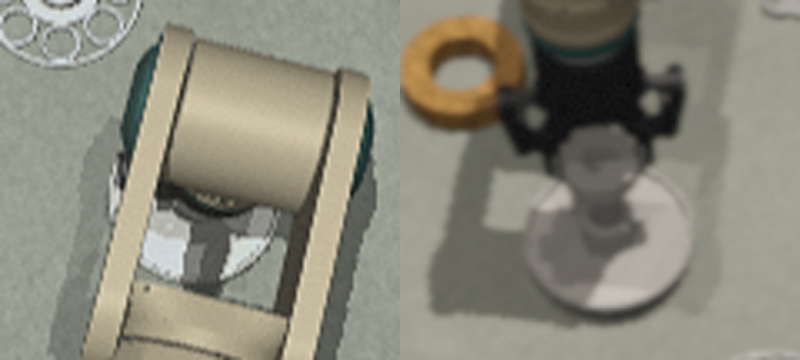

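Request:
arm_command --pt "0.002 0 0" --pt "0 0 -0.016" --pt "0 0 -0.016" --pt "0 0 -0.016" --pt "0 0 -0.014" --pt "0 0 0" --pt "0 0 0" --twist '[0,0,0,0,0,0,0]'

```text
time: 15.0
tcp_pos: [0.4525, -0.0852, 0.1002]
orientation: [-3.142, 0.0, 0.001]
wrist_force: [-0.8, -0.8, -1.1]
opening: 0.0571
finger_force: 64.5
```

Request:
arm_command --pt "0 0 -0.012" --pt "0 0 -0.012" --pt "0 0 -0.01" --pt "0 0 -0.008" --pt "0 0 0" --pt "0 0 0" --twist '[0,0,0,0,0,0]'

```text
time: 15.6
tcp_pos: [0.4527, -0.0852, 0.0793]
orientation: [3.141, -0.0, 0.001]
wrist_force: [0.1, 0.0, -0.5]
opening: 0.0571
finger_force: 64.6
```

Request:
arm_command --pt "0 0 -0.004" --pt "0 0 -0.003" --pt "0 0 -0.002" --pt "0 0 0" --pt "0 0 0" --twist '[0,0,0,0,0]'

```text
time: 16.1
tcp_pos: [0.4526, -0.0852, 0.0749]
orientation: [3.141, -0.0, 0.001]
wrist_force: [-0.6, -0.5, -0.9]
opening: 0.0576
finger_force: 64.5
```

Request:
arm_command --pt "0 0 -0.001" --pt "0 0 -0.001" --pt "0 0 0" --twist '[0,0,0]'

```text
time: 16.4
tcp_pos: [0.4527, -0.0853, 0.0747]
orientation: [3.141, -0.0, 0.001]
wrist_force: [-3.4, 0.7, 6.3]
opening: 0.0569
finger_force: 65.3
```

Request:
arm_command --pt "0 0 0" --pt "0 0 0" --pt "0 0 0" --pt "0 0 0" --pt "0 0 0" --pt "0 0 0.02" --pt "0 0 0.06" --pt "0 0 0.08" --twist '[0,0,0,0,0,0,0,0]' --grip 1

```text
time: 17.2
tcp_pos: [0.4515, -0.0849, 0.1538]
orientation: [-3.141, 0.004, 0.001]
wrist_force: [-0.1, 0.0, -1.2]
opening: 0.0855
finger_force: 0.0
```

Request:
arm_command --pt "0.04 0.02 0.04" --pt "0.06 0.04 0" --pt "0.07 0.04 0" --pt "0.07 0.04 0" --pt "0.06 0.04 0" --pt "0.04 0.02 0" --pt "0.024 0.01 0" --pt "0 0 0" --twist '[0,0,0,0,0,0,0,0]'

```text
time: 18.0
tcp_pos: [0.6354, 0.0205, 0.1739]
orientation: [-3.142, -0.0, 0.002]
wrist_force: [-0.8, 0.5, -0.6]
opening: 0.0858
finger_force: 0.0
```

```bash
python3 - <<'E'
from look import *
r=look("s5",c=(.5,-.05,.05))
for n,X in r.items():
    for c,R,lo,hi in(((.454,-.086),.04,.07,.086),((.454,-.086),.09,.022,.04),((.637,.019),.03,.015,.03)):
        m=(np.hypot(X[...,0]-c[0],X[...,1]-c[1])<R)&(X[...,2]>lo)&(X[...,2]<hi)
        P=X[m]
        if len(P): print(n,len(P),np.median(P[:,2]).round(4),P.min(0).round(4),P.max(0).round(4))
E
```

```text
18.1 [0.63432446 0.01961903 0.17408379] [3.14134561e+00 1.98615636e-04 6.90859647e-04] [-0.66038231  0.03204896  0.20304065] 0.085326844018265
top 345 0.0788 [ 0.4228 -0.1139  0.0701] [ 0.4824 -0.056   0.0855]
top 1139 0.0259 [ 0.3819 -0.1536  0.022 ] [ 0.5198 -0.0513  0.0389]
top 37 0.0209 [0.6456 0.0023 0.0159] [0.6556 0.0381 0.0264]
scene 304 0.0778 [ 0.4261 -0.1174  0.0701] [ 0.4894 -0.0581  0.0854]
scene 1175 0.0252 [ 0.3886 -0.1574  0.022 ] [ 0.5287 -0.0199  0.04  ]
scene 146 0.0197 [ 0.6187 -0.0044  0.0153] [0.6624 0.0381 0.0253]
```

Request:
arm_command --pt "0.001 0 -0.06" --pt "0 0 -0.08" --pt "0 0 -0.08" --pt "0 0 -0.05" --pt "0 0 -0.032" --pt "0 0 0" --pt "0 0 0" --twist '[0,0,0,0,0,0,0]'

```text
time: 18.8
tcp_pos: [0.6357, 0.0195, 0.0245]
orientation: [3.141, -0.002, 0.0]
wrist_force: [1.1, 0.8, 1.4]
opening: 0.0856
finger_force: 0.0
```

Request:
arm_command --pt "0 0 0" --pt "0 0 0" --pt "0 0 0" --pt "0 0 0" --pt "0 0 0" --pt "0 0 0" --pt "0 0 0" --twist '[0,0,0,0,0,0,0]' --grip 0

```text
time: 19.5
tcp_pos: [0.6359, 0.0198, 0.0243]
orientation: [3.141, -0.002, 0.001]
wrist_force: [-0.5, 0.5, 6.2]
opening: 0.0411
finger_force: 62.3
```

Request:
arm_command --pt "0 0 0.02" --pt "0 0 0.05" --pt "0 0 0.07" --pt "0 0 0.07" --pt "0 0 0.05" --pt "-0.02 -0.01 0" --pt "-0.04 -0.03 0" --pt "-0.06 -0.03 0" --twist '[0,0,0,0,0,0,0,0]'

```text
time: 20.3
tcp_pos: [0.5745, -0.0154, 0.1527]
orientation: [3.141, 0.0, 0.001]
wrist_force: [-0.2, -0.8, -1.7]
opening: 0.041
finger_force: 61.5
```

Request:
arm_command --pt "-0.07 -0.04 0" --pt "-0.07 -0.04 0" --pt "-0.06 -0.04 0" --pt "-0.03 -0.02 0" --pt "-0.016 0 0" --pt "0 0 0" --pt "0 0 0" --twist '[0,0,0,0,0,0,0]'

```text
time: 21.0
tcp_pos: [0.4526, -0.0847, 0.153]
orientation: [-3.142, -0.0, 0.001]
wrist_force: [1.0, 0.8, -1.7]
opening: 0.0408
finger_force: 61.5
```

```bash
python3 - <<'E'
from look import *
r=look("s6",w=80,h=72)
for n,X in r.items():
    for c,R,lo,hi in(((.454,-.086),.085,.12,.144),((.454,-.086),.085,.022,.04),((.454,-.086),.04,.07,.086)):
        m=(np.hypot(X[...,0]-c[0],X[...,1]-c[1])<R)&(X[...,2]>lo)&(X[...,2]<hi)
        P=X[m]
        if len(P): print(n,len(P),np.median(P[:,2]).round(4),P.min(0).round(4),P.max(0).round(4))
E
```

```text
21.1 [ 0.45270067 -0.08469083  0.15282285] [-3.14153564e+00 -3.19446215e-05  1.60375027e-03] [ 0.54366045 -0.59170131 -1.85403165] 0.041142911857691436
top 380 0.1337 [ 0.3829 -0.1485  0.1255] [ 0.4852 -0.0158  0.1398]
top 467 0.0262 [ 0.3821 -0.1524  0.022 ] [ 0.4821 -0.0184  0.0384]
top 4 0.0758 [ 0.423  -0.0839  0.0751] [ 0.439  -0.0585  0.076 ]
scene 826 0.1323 [ 0.3984 -0.1572  0.124 ] [ 0.5285 -0.0187  0.1439]
scene 990 0.0251 [ 0.4003 -0.1567  0.022 ] [ 0.5279 -0.0197  0.0398]
scene 125 0.078 [ 0.4516 -0.117   0.0701] [ 0.4856 -0.0581  0.0834]
```

View pics/s6.png

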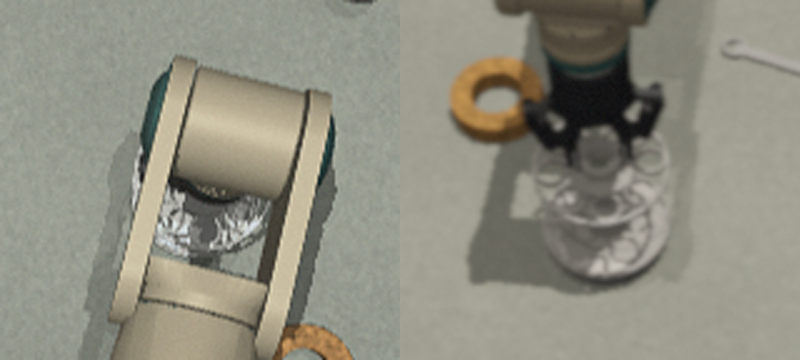

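Request:
arm_command --pt "0 -0.001 -0.016" --pt "0 0 -0.016" --pt "0 0 -0.016" --pt "0 0 -0.016" --pt "0 0 -0.01" --pt "0 0 0" --pt "0 0 0" --twist '[0,0,0,0,0,0,0]'

```text
time: 21.8
tcp_pos: [0.4521, -0.0858, 0.1159]
orientation: [3.141, -0.0, 0.001]
wrist_force: [0.2, -0.1, -2.3]
opening: 0.0411
finger_force: 61.5
```

Request:
arm_command --pt "0 0 -0.006" --pt "0 0 -0.006" --pt "0 0 -0.004" --pt "0 0 -0.004" --pt "0 0 0" --pt "0 0 0" --twist '[0,0,0,0,0,0]'

```text
time: 22.4
tcp_pos: [0.4521, -0.0857, 0.1058]
orientation: [3.141, 0.0, 0.001]
wrist_force: [-0.4, 0.1, -2.5]
opening: 0.0409
finger_force: 61.5
```

Request:
arm_command --pt "0 0 -0.001" --pt "0 0 -0.001" --pt "0 0 -0.001" --pt "0 0 0" --pt "0 0 0" --twist '[0,0,0,0,0]'

```text
time: 22.9
tcp_pos: [0.4521, -0.0857, 0.1043]
orientation: [3.142, -0.0, 0.001]
wrist_force: [0.2, -0.2, -2.1]
opening: 0.041
finger_force: 61.6
```

Request:
arm_command --pt "0 0 -0.001" --pt "0 0 -0.001" --pt "0 0 0" --twist '[0,0,0]'

```text
time: 23.2
tcp_pos: [0.4522, -0.0857, 0.1043]
orientation: [3.141, -0.0, 0.001]
wrist_force: [-4.3, 0.8, 5.8]
opening: 0.0406
finger_force: 62.4
```

Contact, at the home height; release and retreat.

Request:
arm_command --pt "0 0 0" --pt "0 0 0" --pt "0 0 0" --pt "0 0 0" --pt "0 0 0" --pt "0 0 0.02" --pt "0 0 0.06" --pt "0 0 0.08" --twist '[0,0,0,0,0,0,0,0]' --grip 1

```text
time: 24.0
tcp_pos: [0.4511, -0.0855, 0.1833]
orientation: [-3.141, 0.004, 0.001]
wrist_force: [0.7, 0.5, -0.8]
opening: 0.0852
finger_force: 0.0
```

Request:
arm_command --pt "0 -0.06 0.04" --pt "0 -0.08 0" --pt "0 -0.08 0" --pt "0 -0.08 0" --pt "0 -0.08 0" --pt "0 -0.04 0" --pt "0 0 0" --pt "0 0 0" --twist '[0,0,0,0,0,0,0,0]'

```text
time: 24.8
tcp_pos: [0.4521, -0.2956, 0.2037]
orientation: [-3.141, -0.0, 0.0]
wrist_force: [0.3, 0.0, -0.4]
opening: 0.0851
finger_force: 0.0
```

```bash
python3 - <<'E'
from look import *
r=look("s7",w=80,h=72)
for n,X in r.items():
    for c,R,lo,hi in(((.454,-.086),.085,.08,.0895),((.454,-.086),.03,.095,.103),((.454,-.086),.085,.022,.04)):
        m=(np.hypot(X[...,0]-c[0],X[...,1]-c[1])<R)&(X[...,2]>lo)&(X[...,2]<hi)
        P=X[m]
        if len(P): print(n,len(P),np.median(P[:,2]).round(4),P.min(0).round(4),P.max(0).round(4))
E
```

```text
24.9 [ 0.45229024 -0.29478128  0.20369728] [-3.14159146e+00 -3.09713962e-04  1.67941177e-03] [-0.03598501  0.61710913 -0.01321178] 0.08536667097421222
top 922 0.0849 [ 0.3837 -0.1539  0.08  ] [ 0.5215 -0.0171  0.0895]
top 161 0.1 [ 0.4305 -0.1059  0.0951] [ 0.4718 -0.0648  0.103 ]
top 985 0.026 [ 0.3824 -0.1536  0.022 ] [ 0.5204 -0.0161  0.0373]
scene 886 0.0839 [ 0.3858 -0.1581  0.08  ] [ 0.5288 -0.0194  0.0891]
scene 161 0.0993 [ 0.4366 -0.1093  0.095 ] [ 0.4804 -0.0675  0.1029]
scene 828 0.0253 [ 0.3995 -0.1567  0.022 ] [ 0.5284 -0.0203  0.0385]
```

View pics/s7.png

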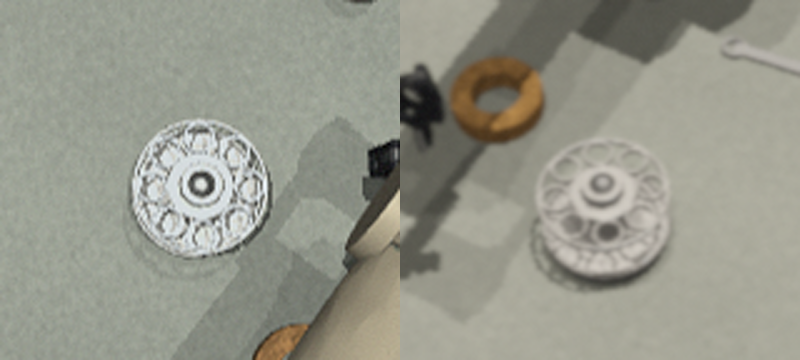

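The picture shows the guide level and concentric over the tray, with the post showing in its bore (top view about (203,184)). The stack is standing free and the gripper is clear.

```bash
python3 -c "
from cell import monitor, vision, robot
print(robot.finish_job())"
```

```text
the job is handed in; nothing more can be done
None
```

The carousel is assembled and handed in at about 25 s: tray, spacer and guide are home on the post by the final camera check, the stack stands free, and the arm never went near the bottle, jar or beaker. The hand-in call returned no verdict.

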